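Find the rocking corner of the tempering slab and shim it

TASK

One corner of the stone chocolate slab rocks: press down on its corners with closed fingertips until you find the one that gives, then press flat the shim that sticks out at that corner and leave the other three shims up. Finally press that same corner firmly once more, so that its shim takes the load and it no longer rocks, and let go. Lift nothing, and leave everything else where it is.

Things in the scene. Friction and masses are not known exactly. Their poses are not given: they have to be found in the camera images.
- slab: Dark stone slab, 200 x 240 x 15 mm (own x by y), about 2 kg, loose on its steel stand. Origin: centre of its underside, 30 mm above the worktop; x from near to far edge, y to its left, z up. The soft corner rests level but sinks about 5 mm under some 5 N pressed there, and springs back. Firm corners do not give when pressed over their feet (10 N is a good test; 20 N does no harm).
- stand: Fixed low steel stand under the slab, 185 x 350 mm, with four feet for the slab at own x = +-70 mm, y = +-85 mm. Three feet are solid, one (under any corner, not to be told by eye) is soft. Four alike shims stick out of it, two left, two right. Origin: under its centre, on the worktop; axes as the slab's.
- corner_near_left (a point): The spot on top of the slab at its near left corner where to press: 25 mm in from the near edge and 30 mm in from the left edge, almost over the foot there; 45 mm above the worktop when the slab lies level. It moves with the slab.
- corner_near_right (a point): The spot on top of the slab at its near right corner where to press: 25 mm in from the near edge and 30 mm in from the right edge, almost over the foot there; 45 mm above the worktop when the slab lies level. It moves with the slab.
- corner_far_left (a point): The spot on top of the slab at its far left corner where to press: 25 mm in from the far edge and 30 mm in from the left edge, almost over the foot there; 45 mm above the worktop when the slab lies level. It moves with the slab.
- corner_far_right (a point): The spot on top of the slab at its far right corner where to press: 25 mm in from the far edge and 30 mm in from the right edge, almost over the foot there; 45 mm above the worktop when the slab lies level. It moves with the slab.
- shim_near_left (a joint): Tilt of the rocker shim at the near left corner, rad: 0 to 0.05 at the start (outer end up, sloping 25 degrees), 0.436 when pressed fully flat (level). Stiff pivot: about 8 N downwards at its pad moves it and it stays where it is left. When flat, its inner toe stands 1 mm under the slab and carries that corner should it sink.
- shim_near_left_pad (a point): Ribbed pressing pad, on the upper face of the near left shim: an aluminium tab 24 mm wide and 4 mm thick that sticks out 50 mm beyond the slab's left edge, in line with the foot (slab x = -70 mm). This point is 38 mm out from the slab's edge and 12 mm short of the tab's end; about 36 mm above the worktop while the tab slopes up and 18 mm when it is flat, then also 4 mm farther out.
- shim_near_right (a joint): Tilt of the rocker shim at the near right corner, rad: 0 to 0.05 at the start (outer end up, sloping 25 degrees), 0.436 when pressed fully flat (level). Stiff pivot: about 8 N downwards at its pad moves it and it stays where it is left. When flat, its inner toe stands 1 mm under the slab and carries that corner should it sink.
- shim_near_right_pad (a point): Ribbed pressing pad, on the upper face of the near right shim: an aluminium tab 24 mm wide and 4 mm thick that sticks out 50 mm beyond the slab's right edge, in line with the foot (slab x = -70 mm). This point is 38 mm out from the slab's edge and 12 mm short of the tab's end; about 36 mm above the worktop while the tab slopes up and 18 mm when it is flat, then also 4 mm farther out.
- shim_far_left (a joint): Tilt of the rocker shim at the far left corner, rad: 0 to 0.05 at the start (outer end up, sloping 25 degrees), 0.436 when pressed fully flat (level). Stiff pivot: about 8 N downwards at its pad moves it and it stays where it is left. When flat, its inner toe stands 1 mm under the slab and carries that corner should it sink.
- shim_far_left_pad (a point): Ribbed pressing pad, on the upper face of the far left shim: an aluminium tab 24 mm wide and 4 mm thick that sticks out 50 mm beyond the slab's left edge, in line with the foot (slab x = 70 mm). This point is 38 mm out from the slab's edge and 12 mm short of the tab's end; about 36 mm above the worktop while the tab slopes up and 18 mm when it is flat, then also 4 mm farther out.
- shim_far_right (a joint): Tilt of the rocker shim at the far right corner, rad: 0 to 0.05 at the start (outer end up, sloping 25 degrees), 0.436 when pressed fully flat (level). Stiff pivot: about 8 N downwards at its pad moves it and it stays where it is left. When flat, its inner toe stands 1 mm under the slab and carries that corner should it sink.
- shim_far_right_pad (a point): Ribbed pressing pad, on the upper face of the far right shim: an aluminium tab 24 mm wide and 4 mm thick that sticks out 50 mm beyond the slab's right edge, in line with the foot (slab x = 70 mm). This point is 38 mm out from the slab's edge and 12 mm short of the tab's end; about 36 mm above the worktop while the tab slopes up and 18 mm when it is flat, then also 4 mm farther out.
- chocolate: Flat chocolate piece 66 x 48 x 9 mm lying on the middle of the slab; leave alone. Origin: centre of its underside.
- nozzle: Steel piping nozzle, cone 26 mm wide and 36 mm tall, standing on the slab left of the chocolate; leave alone. Origin: centre of its underside.
- cutter: Steel ring cutter, 42 mm wide, 30 mm tall, on the worktop between the two left shims; leave alone. Origin: centre of its underside.
- tin: Small aluminium tin, 40 mm wide, 28 mm tall, on the worktop between the two right shims; leave alone. Origin: centre of its underside.
- spatula: Spatula with a wooden handle, 250 mm long, lying right of the stand, handle pointing away from the robot; leave alone. Origin: where handle and blade meet.
- bowl: Small steel bowl, 120 mm wide, 50 mm tall, to the left of the stand; leave alone. Origin: centre of its underside.
- jar: Closed jar, 66 mm wide, 85 mm tall, to the right of the stand; leave alone. Origin: centre of its underside.

How it is judged:
On the way, in this order (a step that is already met when the one before it is completed fails the run):
1. the rocking corner is pressed with the fingers and sinks (by more than 3 mm), with all four shims still up (contact force between the fingers and slab above 1 N and height (world z) of any of corner_near_left, corner_near_right, corner_far_left, corner_far_right below 0.042 m and value of joint each of shim_near_left, shim_near_right, shim_far_left, shim_far_right below 0.12 rad), for 0.1 s.
2. one shim is pressed flat (within about 4 degrees), the other three still up (((value of joint shim_near_left above 0.36 rad and value of joint each of shim_near_right, shim_far_left, shim_far_right below 0.12 rad) or (value of joint shim_near_right above 0.36 rad and value of joint each of shim_near_left, shim_far_left, shim_far_right below 0.12 rad) or (value of joint shim_far_left above 0.36 rad and value of joint each of shim_near_left, shim_near_right, shim_far_right below 0.12 rad) or (value of joint shim_far_right above 0.36 rad and value of joint each of shim_near_left, shim_near_right, shim_far_left below 0.12 rad))), for 0.2 s.
3. the same corner is pressed again (by 4 N or more) and now stays up, borne by its flat shim (((contact force between the fingers and slab above 4 N and contact force between slab and shim_near_left above 1.5 N and height (world z) of corner_near_left above 0.042 m and value of joint shim_near_left above 0.36 rad and value of joint each of shim_near_right, shim_far_left, shim_far_right below 0.12 rad) or (contact force between the fingers and slab above 4 N and contact force between slab and shim_near_right above 1.5 N and height (world z) of corner_near_right above 0.042 m and value of joint shim_near_right above 0.36 rad and value of joint each of shim_near_left, shim_far_left, shim_far_right below 0.12 rad) or (contact force between the fingers and slab above 4 N and contact force between slab and shim_far_left above 1.5 N and height (world z) of corner_far_left above 0.042 m and value of joint shim_far_left above 0.36 rad and value of joint each of shim_near_left, shim_near_right, shim_far_right below 0.12 rad) or (contact force between the fingers and slab above 4 N and contact force between slab and shim_far_right above 1.5 N and height (world z) of corner_far_right above 0.042 m and value of joint shim_far_right above 0.36 rad and value of joint each of shim_near_left, shim_near_right, shim_far_left below 0.12 rad))), for 0.2 s.
At the end, for the whole second after the job is handed in: Only the shim at the corner that rocked is flat (within about 4 degrees), the other three are still up (tilted less than 0.12 rad from fully up); the slab lies level and still on its feet, within 15 mm of where it was, and nothing else was moved by more than 25 mm (((value of joint shim_near_left above 0.36 rad and value of joint each of shim_near_right, shim_far_left, shim_far_right below 0.12 rad) or (value of joint shim_near_right above 0.36 rad and value of joint each of shim_near_left, shim_far_left, shim_far_right below 0.12 rad) or (value of joint shim_far_left above 0.36 rad and value of joint each of shim_near_left, shim_near_right, shim_far_right below 0.12 rad) or (value of joint shim_far_right above 0.36 rad and value of joint each of shim_near_left, shim_near_right, shim_far_left below 0.12 rad)) and angle between slab's own z axis and vertical below 0.012 rad and height (world z) of slab between 0.028 and 0.032 m and linear speed of slab below 0.01 m/s and distance of slab from where it was at the start of the episode below 0.015 m); the robot touches nothing.
It fails at once if a second shim is pushed down (value of joint each of shim_near_left, shim_near_right above 0.2 rad or value of joint each of shim_near_left, shim_far_left above 0.2 rad or value of joint each of shim_near_left, shim_far_right above 0.2 rad or value of joint each of shim_near_right, shim_far_left above 0.2 rad or value of joint each of shim_near_right, shim_far_right above 0.2 rad or value of joint each of shim_far_left, shim_far_right above 0.2 rad).
It fails at once if the slab is lifted, or shifted by more than 15 mm (height (world z) of slab above 0.04 m or distance of slab from where it was at the start of the episode above 0.015 m or angle between slab's own z axis and vertical above 0.12 rad).
It fails at once if another thing is moved by more than 25 mm (distance of any of chocolate, nozzle, cutter, tin, spatula, bowl, jar from where it was at the start of the episode above 0.025 m).
It also fails if it takes over 58 s, if anything falls off the work surface, if the arm or the gripper's body presses on something with over 40 N, if the wrist force passes 120 N, or if a joint passes its speed limit or range.

ROBOT

A 6-joint arm with a two-finger parallel gripper is mounted at the origin on the work surface. World frame = base frame: x ahead of the robot, y to its left, z up, the work surface at z = 0. Lengths are in m, angles in rad, forces in N, time in s.
With the tool pointing down it reaches from about 0.35 to 0.925 m from the base axis. Payload 6.4 kg.
Tool frame: the origin (TCP) lies at the centre of the arm's flange, where the gripper is bolted on; the fingertips stand 173 mm ahead of it and the grasp point (between the pads) lies 155 mm ahead of it; x points along the fingers, y is the direction in which the jaws open and shut, and the axes are right-handed (so a half turn about x gives the same grasp; the last joint's range is limited). The gripper opens to 85 mm and grips with 20 to 120 N. Pads are 22 mm wide; open, the fingers measure 114 mm over their backs; the gripper's body (76 mm by 85 mm) begins 54 mm behind the grasp point. The pads swing forward as they close: fully open they stand 13 mm farther back than shut.
Start: joints at [1.008, 0.245, 1.558, -0, 1.339, -0.174], TCP at [0.246, 0.602, 0.405] pointing down, gripper open.
Joint ranges: [-3.13, 3.13], [-1.02, 2.26], [0.13, 2.54], [-0.95, 4.09], [0.21, 2.88], [-2.74, 2.74]. Speed limits (rad/s): [2.57, 2.57, 3.14, 3.14, 3.14, 3.14].

INTERFACE

Orientations are given as a unit quaternion [x, y, z, w].
In Python, from station import robot, get_image, get_calibration, outline_of, pinpoint gives the robot as it stands.
- The arm moves only by the tool jog_arm, never from a script. Its argument "commands" is a list that holds one entry, the list of rows, each a list of 6 numbers: the shift along the tool's x, y, z in cm, then the turn, a rotation vector about the tool's x, y, z in degrees. A call has exactly 5 rows; each row shifts and turns the commanded pose from where the row before left it, along the tool's axes as they then stand; what a row does not reach is not made up. A row lasts 1/12 s, in which the tool goes at most 41.7 mm and 7.16 degrees, less where a joint would pass 70% of its speed; a pose out of reach is approached as far as the arm can. A call with a gripper value outside its range is refused whole. "claw" is the opening in per cent of the stroke, from 0 (shut) to 100 (fully open), set as the call begins (left out, the last holds). The fingers move at their own pace and stop on an object; "squeeze" is the grip in N (left out, the last holds). Time passes only in rows, so rows that do not move let the fingers close, or fill a call up. It gives the time, the measured TCP pose, the force and the opening at its end, in the units of the state.
- robot.read_state(): the state, without advancing time (a new reading comes with each control period).
- get_image(name): name is "scene" or "top"; returns (picture, depth): 400x640x3 uint8, blue, green, red; 400x640 float32, m along the optical axis (not along the pixel's ray), 0 where there is no reading.
- get_calibration(name): a dict with "camera_matrix" (3x3 intrinsics, pixels), "k1" (the pictures are not rectified: a ray, as slopes to the right and down, at radius r is drawn at 1 + k1 r^2 times it, then the intrinsics apply), "R" (3x3) and "t" (3): a world point X has camera coordinates R X + t. Camera axes: x right, y down, z forward; pixel columns grow to the right and rows downward; lengths in m; the calibration is good to about 2 mm. A picture is of the moment at which its call begins. get_calibration takes no time and is no camera call.
- robot.job_done(): hands the job in, once; it reports no verdict.
Trained networks look in the newest picture that a camera, given by its name, has taken for a name from the list of things; names that differ only in an ending like _2 or _b are one class to them, and where a whole thing is asked for, a point or a joint stands for the part that bears it (a point fixed in the world has none). Each returns a list of dicts, best first, with "score" (0 to 1); they miss things now and then, are a little off and sometimes report something else, mostly with a low value. They report only what shows in the picture. A call takes as long as a camera call.
- outline_of(target, camera): "pixels" (400x640 bool, what is visible of it) and "extent" ([centre column, centre row, width, height] in pixels, round what is visible of it).
- pinpoint(target, camera): "at" ([column, row] in pixels: a listed point, or the origin of a listed thing).
The state is a dict: "t": time; "qpos": joint angles; "qd": joint speeds; "effort": joint torques, N m; "ee_pos": TCP position; "ee_rot": TCP orientation; "contact_force": force on the tool from outside, world axes, zero at the start; "wrist_torque": the same for the moment, N m; "finger_gap": finger opening in m.
Only numpy, scipy, OpenCV 4.12 (cv2) and the standard library are available. Lean on these libraries where they do the work, as an engineer would, in place of code of your own. Each camera call takes 0.05 s, during which the arm holds its last target.

## Working session

There is one attempt and no reset: what is moved stays moved. The work goes in short steps, Python scripts to look and compute and a tool call to move; the robot and the scene stay as the last step left them, time stands still between calls to the robot, and variables do not carry over. Pictures are saved under pics/ and viewed, and the job is handed in when it is done.

Besides the shell and the picture viewer there is one more tool, called after "Request:" as a command line: name --argument value ..., lists and objects as JSON in quotes. jog_arm: Moves the arm, as the interface text tells. Its arguments: {"type":"object","properties":{"commands":{"type":"array","items":{"type":"array","items":{"type":"array","items":{"type":"number"}}}},"claw":{"type":"number"},"squeeze":{"type":"number"}},"required":["commands"]}

```bash
ls; mkdir -p pics
python3 - <<'E'
from station import robot,get_image,get_calibration
import cv2
for n in("scene","top"):
    im,d=get_image(n);cv2.imwrite(f"pics/{n}0.png",im);c=get_calibration(n);print(n,c)
print(robot.read_state())
E
```

```text
pics
scene {'camera_matrix': array([[382.41577089,   0.        , 328.45831564],
       [  0.        , 382.41577089, 192.66210161],
       [  0.        ,   0.        ,   1.        ]]), 'k1': -0.03666350772302123, 'R': array([[ 0.84832025,  0.52945889,  0.00510329],
       [ 0.40707642, -0.64601021, -0.64572409],
       [-0.33858758,  0.54985824, -0.76355377]]), 't': array([-0.4918656 , -0.19126046,  1.12314785])}
top {'camera_matrix': array([[476.443475  ,   0.        , 321.75201151],
       [  0.        , 476.443475  , 205.85089433],
       [  0.        ,   0.        ,   1.        ]]), 'k1': -0.013299490887693591, 'R': array([[-3.10400126e-04, -9.99999698e-01, -7.12830603e-04],
       [-9.89782745e-01,  4.08866436e-04, -1.42583137e-01],
       [ 1.42583385e-01,  6.61289607e-04, -9.89782573e-01]]), 't': array([-0.0108281 ,  0.55771803,  1.07752404])}
{'t': 0.1, 'qpos': array([ 1.00786228e+00,  2.45720613e-01,  1.55891677e+00,  6.46091398e-06,
        1.33867913e+00, -1.74090939e-01]), 'qd': array([ 4.52777567e-04, -2.22714357e-03, -1.49434545e-03,  9.11595417e-06,
       -1.41190408e-03, -6.20182187e-04]), 'effort': array([-2.71670224e-04, -4.30675721e+01, -3.27128184e+01, -1.24517837e-04,
        2.88443705e-03, -4.13939347e-06]), 'ee_pos': array([0.24630134, 0.6013003 , 0.4036921 ]), 'ee_rot': array([ 0.13604504,  0.69400586, -0.13718056,  0.69356261]), 'contact_force': array([ 0.64836088,  0.66500424, -0.39088105]), 'wrist_torque': array([-0.00042578,  0.00059148,  0.04111822]), 'finger_gap': 0.08505530931302936}
```

View pics/scene0.png

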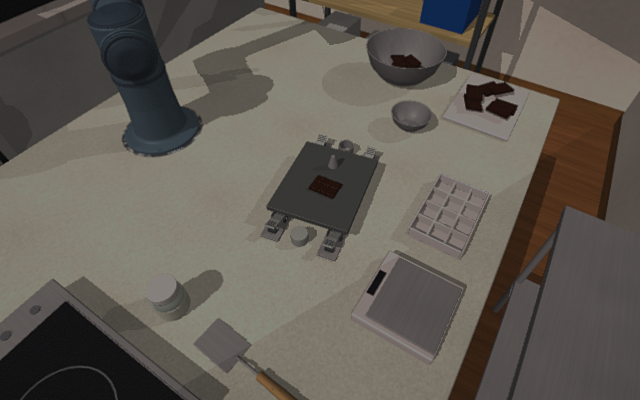

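View pics/top0.png

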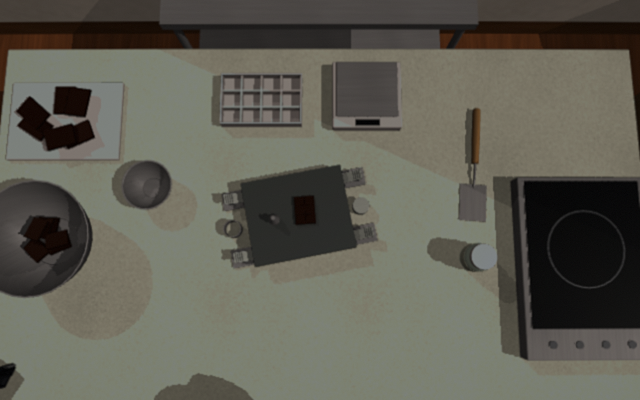

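```bash
cat > h.py <<'E'
import numpy as np,cv2
from station import robot,get_image,get_calibration,outline_of,pinpoint
def ray(n,px):
    c=get_calibration(n);px=np.asarray(px,float).reshape(-1,2)
    d=np.array([0,0,0,0.]);K=c['camera_matrix']
    p=cv2.undistortPoints(px.reshape(-1,1,2),K,np.array([c['k1'],0,0,0])).reshape(-1,2)
    R,t=np.array(c['R']),np.array(c['t'])
    return -R.T@t, np.c_[p,np.ones(len(p))]@R
def atz(n,px,z):
    o,v=ray(n,px); s=(z-o[2])/v[:,2]; return o+v*s[:,None]
def tri(a,b):
    o1,v1=ray('top',a);o2,v2=ray('scene',b);v1=v1[0];v2=v2[0]
    s=np.linalg.lstsq(np.c_[v1,-v2],o2-o1,rcond=None)[0]
    p,q=o1+s[0]*v1,o2+s[1]*v2
    return (p+q)/2,np.linalg.norm(p-q)
E
python3 - <<'E'
from h import *
np.set_printoptions(precision=4,suppress=True)
for n in("top","scene"):
    get_image(n)
    o=outline_of("slab",n)[0];m=o['pixels'].astype(np.uint8)
    m=cv2.morphologyEx(m,cv2.MORPH_CLOSE,np.ones((9,9)))
    cs=max(cv2.findContours(m,0,1)[0],key=cv2.contourArea)
    w=atz(n,cs.reshape(-1,2),0.045)[:,:2]
    r=cv2.minAreaRect((w*1000).astype(np.float32));print(n,o['score'],r, cv2.boxPoints(r))
N=["corner_near_left","corner_near_right","corner_far_left","corner_far_right"]+["shim_%s_pad"%k for k in("near_left","near_right","far_left","far_right")]
for k in N:
    try:
        a=pinpoint(k,"top");b=pinpoint(k,"scene")
        print(k,[ (x['at'],round(x['score'],2)) for x in a[:2]],[(x['at'],round(x['score'],2)) for x in b[:2]])
        if a and b:print(tri(a[0]['at'],b[0]['at']), atz('top',a[0]['at'],.045 if 'corner' in k else .036))
    except Exception as e:print(k,e)
print(robot.read_state()['t'])
E
```

```text
top 0.69 ((537.223876953125, 45.9034423828125), (200.46597290039062, 241.07711791992188), 10.855484962463379) [[416.0833 145.4079]
 [461.4858 -91.3552]
 [658.3645 -53.601 ]
 [612.9619 183.1621]]
scene 0.81 ((543.32177734375, 39.746131896972656), (204.4420623779297, 249.88528442382812), 11.777117729187012) [[ 417.7512  141.1948]
 [ 468.754  -103.4302]
 [ 668.8923  -61.7025]
 [ 617.8895  182.9224]]
corner_near_left [([263.2, 255.0], 0.62)] [([311.0, 150.5], 0.75), ([344.1, 216.5], 0.33)]
(array([0.4443, 0.1264, 0.0311]), np.float64(0.0027109260771083156)) [[0.4428 0.1238 0.045 ]]
corner_near_right [([340.1, 240.7], 0.68)] [([284.0, 197.2], 0.79), ([258.2, 374.7], 0.35)]
(array([ 0.4802, -0.0498,  0.0382]), np.float64(0.011207720442884686)) [[ 0.4756 -0.0534  0.045 ]]
corner_far_left [([255.7, 193.1], 0.88)] [([365.8, 163.9], 0.95)]
(array([0.5926, 0.1479, 0.041 ]), np.float64(0.011419930869209751)) [[0.5873 0.1438 0.045 ]]
corner_far_right [] [([344.2, 219.1], 0.79)]
shim_near_left_pad [([236.3, 258.7], 0.67)] [([321.2, 137.9], 0.45)]
(array([0.4359, 0.1901, 0.0237]), np.float64(0.002360155802692446)) [[0.4346 0.1871 0.036 ]]
shim_near_right_pad [([368.1, 232.0], 0.72), ([329.3, 174.0], 0.67)] [([272.3, 222.3], 0.43)]
(array([ 0.4992, -0.1175,  0.0311]), np.float64(0.0063440829244853884)) [[ 0.4965 -0.1193  0.036 ]]
shim_far_left_pad [([229.9, 197.2], 0.58)] [([369.1, 149.8], 0.65), ([299.9, 238.4], 0.19)]
(array([0.5784, 0.2052, 0.0388]), np.float64(0.0003664250168358776)) [[0.579  0.2059 0.036 ]]
shim_far_right_pad [([352.0, 174.8], 0.48)] [([328.0, 241.9], 0.47)]
(array([ 0.6343, -0.0853,  0.0211]), np.float64(0.004394032190367161)) [[ 0.6328 -0.0829  0.036 ]]
1.1
```

```bash
cat >> h.py <<'E'
from scipy.spatial.transform import Rotation as Ro
c0=np.array([.538,.0455]);yaw=np.deg2rad(10.9)
ex=np.array([np.cos(yaw),np.sin(yaw)]);ey=np.array([-ex[1],ex[0]])
def loc(x,y):return c0+x*ex+y*ey
T={}
for a,s in(('near',-1),('far',1)):
    for b,u in(('left',1),('right',-1)):
        T['c_'+a[0]+b[0]]=loc(s*.075,u*.09);T['p_'+a[0]+b[0]]=loc(s*.070,u*.158)
def go(xyz):
    s=robot.read_state();R=Ro.from_quat(s['ee_rot'])
    print('tool cm',np.round(R.inv().apply(np.array(xyz)-s['ee_pos'])*100,2))
def st():
    s=robot.read_state();print(s['t'],s['ee_pos'],s['contact_force'],s['finger_gap']);print(Ro.from_quat(s['ee_rot']).as_matrix())
E
python3 - <<'E'
from h import *
np.set_printoptions(precision=4,suppress=True)
print(T);st();go([*T['c_nl'],.30])
E
```

```text
{'c_nl': array([0.4473, 0.1197]), 'p_nl': array([0.4394, 0.1874]), 'c_nr': array([ 0.4814, -0.0571]), 'p_nr': array([ 0.4991, -0.1229]), 'c_fl': array([0.5946, 0.1481]), 'p_fl': array([0.5769, 0.2139]), 'c_fr': array([ 0.6287, -0.0287]), 'p_fr': array([ 0.6366, -0.0964])}
1.1 [0.2464 0.6015 0.4047] [ 0.4944 -0.0182 -0.0276] 0.0855308838448533
[[ 0.      0.3791  0.9254]
 [-0.      0.9254 -0.3791]
 [-1.     -0.      0.    ]]
tool cm [ 10.47 -36.97  36.86]
```

Request:
jog_arm --commands '[[[0, 0, 0, -6.64, 0, 0], [0, 0, 0, -6.64, 0, 0], [0, 0, 0, -6.64, 0, 0], [0, 0, 0, -6.64, 0, 0], [0, 0, 0, -6.64, 0, 0]]]' --claw 0 --squeeze 30

```text
t: 1.52
ee_pos: [0.2464, 0.6015, 0.4047]
ee_rot: [-0.069, 0.704, 0.069, 0.704]
contact_force: [-0.1, -0.4, 0.5]
finger_gap: 0.0256
```

Run:
```python
from h import *
np.set_printoptions(precision=4,suppress=True)
st();go([*T['c_nl'],.40])
```

```text
1.5167 [0.2464 0.6015 0.4047] [-0.1126 -0.3568  0.54  ] 0.025599815188678706
[[-0.     -0.1951  0.9808]
 [ 0.      0.9808  0.1951]
 [-1.      0.     -0.    ]]
tool cm [  0.47 -51.18  10.31]
```

Request:
jog_arm --commands '[[[0, -3.4, 0.7, 0, 0, 0], [0, -3.4, 0.7, 0, 0, 0], [0, -3.4, 0.7, 0, 0, 0], [0, -3.4, 0.7, 0, 0, 0], [0, -3.4, 0.7, 0, 0, 0]]]'

```text
t: 1.93
ee_pos: [0.3132, 0.4398, 0.4047]
ee_rot: [-0.067, 0.704, 0.068, 0.704]
contact_force: [1.4, -0.0, -0.7]
finger_gap: -0.0
```

Request:
jog_arm --commands '[[[0, -3.4, 0.7, 0, 0, 0], [0, -3.4, 0.7, 0, 0, 0], [0, -3.4, 0.7, 0, 0, 0], [0, -3.4, 0.7, 0, 0, 0], [0, -3.4, 0.7, 0, 0, 0]]]'

```text
t: 2.35
ee_pos: [0.3797, 0.2794, 0.405]
ee_rot: [-0.067, 0.704, 0.068, 0.704]
contact_force: [0.6, 0.4, 1.3]
finger_gap: 0.0002
```

Request:
jog_arm --commands '[[[1, -3.4, 0.7, 0, 0, 0], [2, -3.4, 0.7, 0, 0, 0], [2, -3.4, 0.7, 0, 0, 0], [2, -3.4, 0.7, 0, 0, 0], [2, -3.4, 0.7, 0, 0, 0]]]'

```text
t: 2.77
ee_pos: [0.4464, 0.119, 0.3143]
ee_rot: [-0.067, 0.703, 0.067, 0.704]
contact_force: [0.9, 0.4, 1.2]
finger_gap: -0.0002
```

Run:
```python
from h import *
np.set_printoptions(precision=4,suppress=True)
st();go([*T['c_nl'],.218])
im,_=get_image('top');cv2.imwrite('pics/top1.png',cv2.resize(im[100:320,180:440],None,fx=3,fy=3)[:600]);im,_=get_image('scene');cv2.imwrite('pics/sc1.png',cv2.resize(im[60:290,220:430],None,fx=2.6,fy=2.6))
```

```text
2.7667 [0.4464 0.119  0.3143] [0.9157 0.4088 1.1915] -0.00018868912269154266
[[ 0.0015 -0.1894  0.9819]
 [ 0.0001  0.9819  0.1894]
 [-1.     -0.0002  0.0015]]
tool cm [9.63 0.05 0.09]
```

Request:
jog_arm --commands '[[[2.5, 0, 0, 0, 0, 0], [2.5, 0, 0, 0, 0, 0], [2.0, 0, 0, 0, 0, 0], [1.2, 0, 0, 0, 0, 0], [0, 0, 0, 0, 0, 0]]]'

```text
t: 3.28
ee_pos: [0.4449, 0.1211, 0.2305]
ee_rot: [-0.067, 0.706, 0.068, 0.702]
contact_force: [-0.4, 0.2, -0.2]
finger_gap: -0.0002
```

View pics/top1.png

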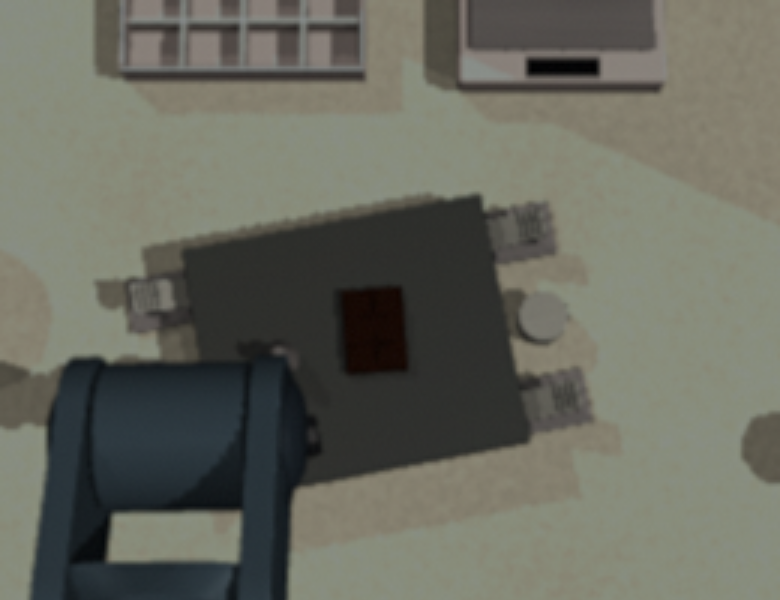

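View pics/sc1.png

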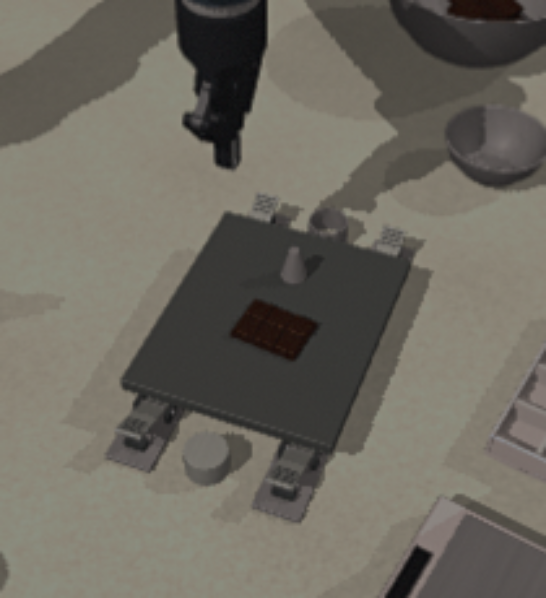

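Request:
jog_arm --commands '[[[0.3, 0, 0, 0, 0, 0], [0.3, 0, 0, 0, 0, 0], [0.2, 0, 0, 0, 0, 0], [0.2, 0, 0, 0, 0, 0], [0.2, 0, 0, 0, 0, 0]]]'

```text
t: 3.7
ee_pos: [0.4464, 0.1207, 0.2212]
ee_rot: [-0.067, 0.703, 0.067, 0.704]
contact_force: [-0.4, 0.2, -1.0]
finger_gap: 0.0
```

Request:
jog_arm --commands '[[[0.1, 0, 0, 0, 0, 0], [0.1, 0, 0, 0, 0, 0], [0, 0, 0, 0, 0, 0], [0, 0, 0, 0, 0, 0], [0, 0, 0, 0, 0, 0]]]'

```text
t: 4.12
ee_pos: [0.4462, 0.1206, 0.2188]
ee_rot: [-0.067, 0.704, 0.067, 0.704]
contact_force: [-0.2, -0.9, 0.3]
finger_gap: 0.0003
```

Request:
jog_arm --commands '[[[0.1, 0, 0, 0, 0, 0], [0.1, 0, 0, 0, 0, 0], [0, 0, 0, 0, 0, 0], [0, 0, 0, 0, 0, 0], [0, 0, 0, 0, 0, 0]]]'

```text
t: 4.53
ee_pos: [0.4462, 0.1207, 0.2169]
ee_rot: [-0.067, 0.704, 0.067, 0.704]
contact_force: [-1.1, 0.3, 3.6]
finger_gap: -0.0001
```

Request:
jog_arm --commands '[[[0.1, 0, 0, 0, 0, 0], [0, 0, 0, 0, 0, 0], [0, 0, 0, 0, 0, 0], [0, 0, 0, 0, 0, 0], [0, 0, 0, 0, 0, 0]]]'

```text
t: 4.95
ee_pos: [0.4462, 0.1207, 0.2157]
ee_rot: [-0.067, 0.704, 0.067, 0.704]
contact_force: [-2.0, 2.2, 4.3]
finger_gap: 0.0001
```

Request:
jog_arm --commands '[[[0.1, 0, 0, 0, 0, 0], [0.1, 0, 0, 0, 0, 0], [0, 0, 0, 0, 0, 0], [0, 0, 0, 0, 0, 0], [0, 0, 0, 0, 0, 0]]]'

```text
t: 5.37
ee_pos: [0.4461, 0.1207, 0.2137]
ee_rot: [-0.067, 0.704, 0.067, 0.704]
contact_force: [-3.0, 2.0, 5.4]
finger_gap: -0.0002
```

Request:
jog_arm --commands '[[[0.1, 0, 0, 0, 0, 0], [0.1, 0, 0, 0, 0, 0], [0, 0, 0, 0, 0, 0], [0, 0, 0, 0, 0, 0], [0, 0, 0, 0, 0, 0]]]'

```text
t: 5.78
ee_pos: [0.4464, 0.1208, 0.213]
ee_rot: [-0.067, 0.705, 0.067, 0.703]
contact_force: [-9.4, 1.4, 19.8]
finger_gap: 0.0002
```

Run:
```python
from h import *
im,_=get_image('scene');cv2.imwrite('pics/sc2.png',cv2.resize(im[60:290,220:430],None,fx=2.6,fy=2.6,interpolation=2))
```

```text
(no output)
```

View pics/sc2.png

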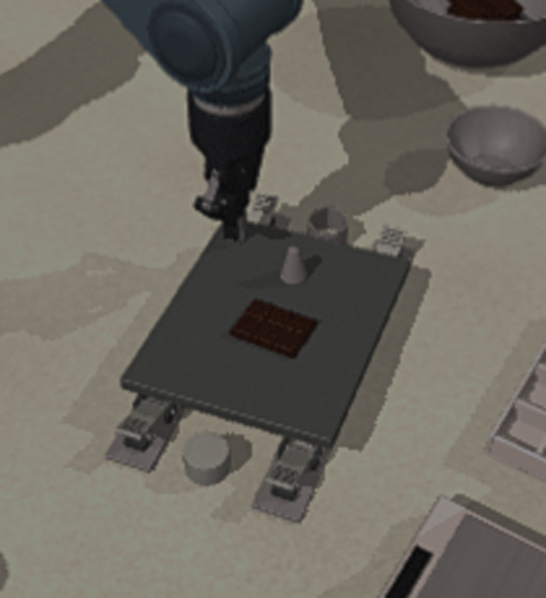

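Request:
jog_arm --commands '[[[-0.3, 0, 0, 0, 0, 0], [-0.4, 0, 0, 0, 0, 0], [-0.5, 0, 0, 0, 0, 0], [-1.5, 0, 0, 0, 0, 0], [-1.5, 0, 0, 0, 0, 0]]]'

```text
t: 6.25
ee_pos: [0.4456, 0.1204, 0.2533]
ee_rot: [-0.067, 0.705, 0.067, 0.703]
contact_force: [0.4, 0.6, 0.9]
finger_gap: -0.0001
```

Request:
jog_arm --commands '[[[0, 1.7, 0.1, 0, 0, 0], [0, 1.7, 0.1, 0, 0, 0], [0, 1.7, 0.1, 0, 0, 0], [0, 1.7, 0.1, 0, 0, 0], [0, 0, 0, 0, 0, 0]]]'

```text
t: 6.67
ee_pos: [0.4367, 0.1897, 0.2535]
ee_rot: [-0.068, 0.704, 0.068, 0.704]
contact_force: [-0.1, -0.6, -0.5]
finger_gap: -0.0001
```

Run:
```python
from h import *
np.set_printoptions(precision=4,suppress=True)
st();go([*T['p_nl'],.209])
im,_=get_image('scene');cv2.imwrite('pics/sc3.png',cv2.resize(im[100:220,240:400],None,fx=4,fy=4,interpolation=2))
```

```text
6.6667 [0.4367 0.1897 0.2535] [-0.0828 -0.6263 -0.4536] -0.00014432166364566781
[[-0.0001 -0.192   0.9814]
 [ 0.0001  0.9814  0.192 ]
 [-1.      0.0001 -0.0001]]
tool cm [ 4.45 -0.27  0.22]
```

View pics/sc3.png

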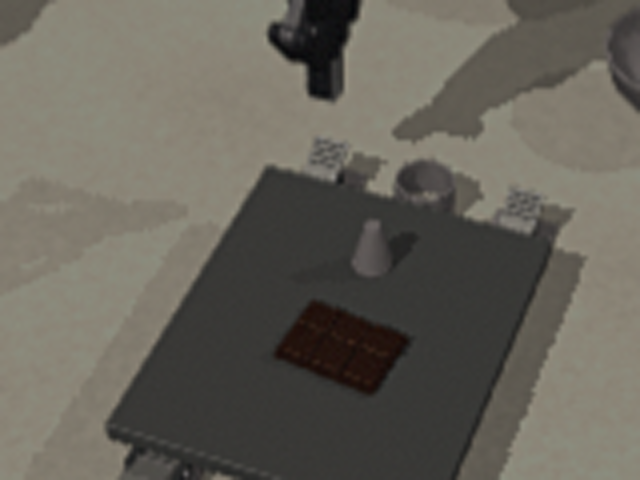

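Run:
```python
from h import *
c=get_calibration('scene')
P=np.array([[.4367,.1897,.0805],[.4367,.1897,.036],[*T['p_nl'],.036]])
p=cv2.projectPoints(P,cv2.Rodrigues(np.array(c['R']))[0],np.array(c['t']),c['camera_matrix'],np.array([c['k1'],0,0,0]))[0].reshape(-1,2)
print((p-[240,100])*4)
```

```text
[[322.99000323  88.52100642]
 [323.64393056 139.26199431]
 [325.13474485 142.52107292]]
```

Request:
jog_arm --commands '[[[1, -0.3, 0.2, 0, 0, 0], [1, 0, 0, 0, 0, 0], [1, 0, 0, 0, 0, 0], [0.8, 0, 0, 0, 0, 0], [0.2, 0, 0, 0, 0, 0]]]'

```text
t: 7.13
ee_pos: [0.4393, 0.185, 0.2118]
ee_rot: [-0.067, 0.705, 0.067, 0.703]
contact_force: [-3.1, -1.6, 7.4]
finger_gap: 0.0001
```

Request:
jog_arm --commands '[[[0.2, 0, 0, 0, 0, 0], [0.2, 0, 0, 0, 0, 0], [0.2, 0, 0, 0, 0, 0], [0.2, 0, 0, 0, 0, 0], [0, 0, 0, 0, 0, 0]]]'

```text
t: 7.55
ee_pos: [0.4402, 0.1857, 0.2062]
ee_rot: [-0.067, 0.704, 0.067, 0.704]
contact_force: [-1.3, 0.5, 5.1]
finger_gap: 0.0
```

Request:
jog_arm --commands '[[[0.2, 0, 0, 0, 0, 0], [0.2, 0, 0, 0, 0, 0], [0.2, 0, 0, 0, 0, 0], [0.2, 0, 0, 0, 0, 0], [0.1, 0, 0, 0, 0, 0]]]'

```text
t: 7.97
ee_pos: [0.4406, 0.186, 0.1977]
ee_rot: [-0.066, 0.703, 0.068, 0.705]
contact_force: [-1.6, 4.2, 8.7]
finger_gap: 0.0002
```

Request:
jog_arm --commands '[[[0.2, 0, 0, 0, 0, 0], [0.1, 0, 0, 0, 0, 0], [0.1, 0, 0, 0, 0, 0], [0, 0, 0, 0, 0, 0], [0, 0, 0, 0, 0, 0]]]'

```text
t: 8.38
ee_pos: [0.4406, 0.186, 0.1937]
ee_rot: [-0.066, 0.703, 0.068, 0.705]
contact_force: [-0.0, 4.0, 5.7]
finger_gap: 0.0002
```

Request:
jog_arm --commands '[[[0.1, 0, 0, 0, 0, 0], [0.1, 0, 0, 0, 0, 0], [0, 0, 0, 0, 0, 0], [0, 0, 0, 0, 0, 0], [0, 0, 0, 0, 0, 0]]]'

```text
t: 8.8
ee_pos: [0.4406, 0.1861, 0.1917]
ee_rot: [-0.066, 0.703, 0.068, 0.705]
contact_force: [-1.3, 4.5, 6.2]
finger_gap: 0.0002
```

Request:
jog_arm --commands '[[[0.1, 0, 0, 0, 0, 0], [0, 0, 0, 0, 0, 0], [0, 0, 0, 0, 0, 0], [0, 0, 0, 0, 0, 0], [0, 0, 0, 0, 0, 0]]]'

```text
t: 9.22
ee_pos: [0.4407, 0.1861, 0.1911]
ee_rot: [-0.066, 0.703, 0.068, 0.705]
contact_force: [-2.3, 3.4, 10.4]
finger_gap: 0.0
```

Request:
jog_arm --commands '[[[0.1, 0, 0, 0, 0, 0], [0, 0, 0, 0, 0, 0], [0, 0, 0, 0, 0, 0], [0, 0, 0, 0, 0, 0], [0, 0, 0, 0, 0, 0]]]'

```text
t: 9.63
ee_pos: [0.4409, 0.1862, 0.1909]
ee_rot: [-0.067, 0.703, 0.068, 0.704]
contact_force: [-6.2, 3.1, 18.9]
finger_gap: -0.0002
```

Request:
jog_arm --commands '[[[-0.3, 0, 0, 0, 0, 0], [-0.7, 0, 0, 0, 0, 0], [-2, 0, 0, 0, 0, 0], [-2, 0, 0, 0, 0, 0], [-2, 0, 0, 0, 0, 0]]]'

```text
t: 10.05
ee_pos: [0.4394, 0.1853, 0.2591]
ee_rot: [-0.067, 0.704, 0.067, 0.703]
contact_force: [0.9, -0.7, 0.1]
finger_gap: -0.0002
```

Run:
```python
from h import *
np.set_printoptions(precision=4,suppress=True)
st();go([*T['c_nl'],.22])
im,_=get_image('scene');cv2.imwrite('pics/sc4.png',cv2.resize(im[100:220,240:400],None,fx=4,fy=4,interpolation=2))
```

```text
10.05 [0.4394 0.1853 0.2591] [ 0.8953 -0.6664  0.1376] -0.00023449931002683034
[[-0.0013 -0.1892  0.9819]
 [-0.0004  0.9819  0.1892]
 [-1.     -0.0001 -0.0014]]
tool cm [ 3.91 -6.59 -0.46]
```

View pics/sc4.png

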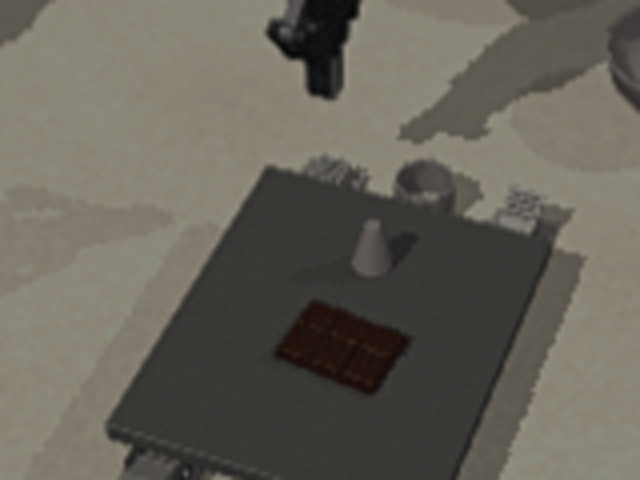

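The near-left shim at (335,172) is now flat and the far-left one at (522,208) is still up. Next I press the corner again.

Request:
jog_arm --commands '[[[0, -1.7, -0.1, 0, 0, 0], [0, -1.7, -0.1, 0, 0, 0], [0, -1.6, -0.1, 0, 0, 0], [0, -1.6, -0.2, 0, 0, 0], [1, 0, 0, 0, 0, 0]]]'

```text
t: 10.52
ee_pos: [0.4484, 0.1181, 0.2499]
ee_rot: [-0.067, 0.703, 0.066, 0.705]
contact_force: [-0.3, -0.0, 0.3]
finger_gap: -0.0
```

Request:
jog_arm --commands '[[[1, 0, 0, 0, 0, 0], [1, 0, 0, 0, 0, 0], [0.6, 0, 0, 0, 0, 0], [0.3, 0, 0, 0, 0, 0], [0, 0, 0, 0, 0, 0]]]'

```text
t: 10.93
ee_pos: [0.4467, 0.1203, 0.2185]
ee_rot: [-0.068, 0.705, 0.068, 0.703]
contact_force: [-0.8, -0.1, 1.1]
finger_gap: 0.0
```

Request:
jog_arm --commands '[[[0.2, 0, 0, 0, 0, 0], [0.1, 0, 0, 0, 0, 0], [0, 0, 0, 0, 0, 0], [0, 0, 0, 0, 0, 0], [0, 0, 0, 0, 0, 0]]]'

```text
t: 11.35
ee_pos: [0.4475, 0.1202, 0.2175]
ee_rot: [-0.067, 0.704, 0.068, 0.704]
contact_force: [-3.6, 1.0, 6.9]
finger_gap: -0.0002
```

Request:
jog_arm --commands '[[[0.1, 0, 0, 0, 0, 0], [0.1, 0, 0, 0, 0, 0], [0, 0, 0, 0, 0, 0], [0, 0, 0, 0, 0, 0], [0, 0, 0, 0, 0, 0]]]'

```text
t: 11.77
ee_pos: [0.4478, 0.1203, 0.2172]
ee_rot: [-0.068, 0.705, 0.068, 0.703]
contact_force: [-12.1, -0.1, 23.3]
finger_gap: -0.0002
```

Request:
jog_arm --commands '[[[-0.05, 0, 0, 0, 0, 0], [0, 0, 0, 0, 0, 0], [0, 0, 0, 0, 0, 0], [0, 0, 0, 0, 0, 0], [0, 0, 0, 0, 0, 0]]]'

```text
t: 12.18
ee_pos: [0.4477, 0.1202, 0.2173]
ee_rot: [-0.067, 0.704, 0.068, 0.703]
contact_force: [-10.1, -0.5, 18.9]
finger_gap: 0.0
```

Request:
jog_arm --commands '[[[-0.1, 0, 0, 0, 0, 0], [-0.1, 0, 0, 0, 0, 0], [-0.3, 0, 0, 0, 0, 0], [-1, 0, 0, 0, 0, 0], [-2, 0, 0, 0, 0, 0]]]'

```text
t: 12.6
ee_pos: [0.4464, 0.1198, 0.2491]
ee_rot: [-0.067, 0.705, 0.067, 0.702]
contact_force: [-0.0, -0.4, -0.2]
finger_gap: -0.0002
```

Request:
jog_arm --commands '[[[-3, 0, 0, 0, 0, 0], [-3, 0, 0, 0, 0, 0], [-3, 0, 0, 0, 0, 0], [-3, 2, -1, 0, 0, 0], [0, 3, -1, 0, 0, 0]]]'

```text
t: 13.02
ee_pos: [0.4201, 0.1647, 0.3779]
ee_rot: [-0.066, 0.699, 0.066, 0.709]
contact_force: [0.5, 1.3, 0.4]
finger_gap: -0.0004
```

Request:
jog_arm --commands '[[[0, 3.4, 0, 0, 0, 0], [0, 3.4, 0, 0, 0, 0], [0, 3.4, 0, 0, 0, 0], [0, 3.4, 0, 0, 0, 0], [0, 3.4, 0, 0, 0, 0]]]'

```text
t: 13.43
ee_pos: [0.3853, 0.3337, 0.3711]
ee_rot: [-0.067, 0.703, 0.067, 0.704]
contact_force: [0.4, -0.1, -0.8]
finger_gap: -0.0001
```

Run:
```python
from h import *
np.set_printoptions(precision=4,suppress=True)
st()
im,_=get_image('scene');cv2.imwrite('pics/sc5.png',cv2.resize(im[100:290,220:430],None,fx=3,fy=3,interpolation=2))
im,_=get_image('top')
a=cv2.imread('pics/top0.png');cv2.imwrite('pics/top5.png',np.vstack([cv2.resize(x[150:280,200:400],None,fx=2.3,fy=2.3,interpolation=2) for x in(a,im)]))
o=outline_of("slab",'top')[0];m=cv2.morphologyEx(o['pixels'].astype(np.uint8),3,np.ones((9,9)))
cs=max(cv2.findContours(m,0,1)[0],key=cv2.contourArea)
print(cv2.minAreaRect((atz('top',cs.reshape(-1,2),.045)[:,:2]*1000).astype(np.float32)))
```

```text
13.4333 [0.3853 0.3337 0.3711] [ 0.38   -0.1169 -0.7736] -0.00012295541834284445
[[ 0.0014 -0.1896  0.9819]
 [ 0.0005  0.9819  0.1896]
 [-1.      0.0003  0.0015]]
((536.833740234375, 45.584861755371094), (202.9781036376953, 240.55130004882812), 10.942039489746094)
```

View pics/sc5.png

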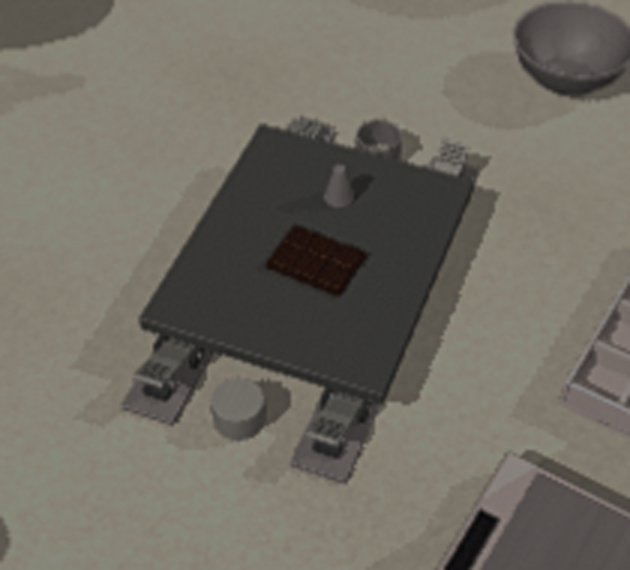

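View pics/top5.png

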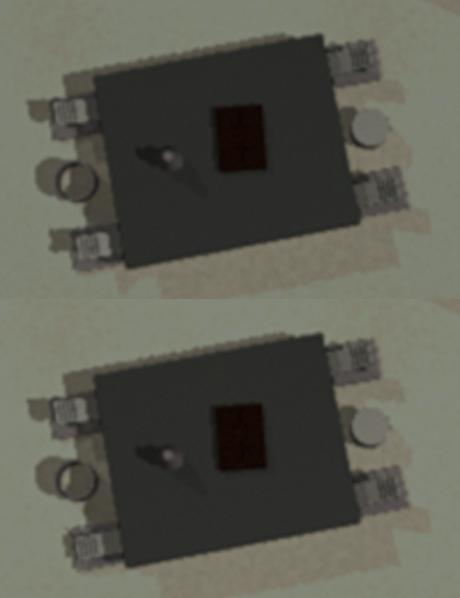

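The pictures show only the near-left shim flat (scene crop (312,130)). The shims at (452,157), (165,365) and (338,415) are up. The slab and everything on it look unmoved.

```bash
python3 -c "
from station import robot
print(robot.job_done())"
```

```text
the job is handed in; nothing more can be done
None
```

The near-left corner was the one that rocked. I flattened its shim, pressed the corner again until it held, let go and handed the job in at about 13.5 s. No verdict was reported.

- **Finding the corner:** I pressed near-left first. It sank about 5 mm at 4–5 N, then hit a hard stop at about 20 N. I did not press the other three corners, since this one clearly gave.
- **Flattening the shim:** I pressed its pad until it stopped hard, with the fingertips at 17.9 mm above the worktop (18 mm means flat).
- **Pressing again:** the corner held, dropping about 1 mm under 19–23 N.
- **Last checks:**
  - Both cameras show only the near-left shim flat and the other three up.
  - The slab's measured position agrees with the start to about 1 mm and 0.1°.
  - The small things around it look unmoved by eye; I did not measure them.
  - The arm is clear of everything, with the wrist force at zero within noise.

The two cameras disagreed by about 6–8 mm on the slab's position at the start. I went by the top camera, and the pressing heights matched the given ones to about 1 mm.

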